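# Put the laundry measuring cups back with their detergent bottles

### The arm

A 6-joint arm with a two-finger parallel gripper is mounted at the origin on the work surface. World frame = base frame: x ahead of the robot, y to its left, z up, the work surface at z = 0. Lengths are in m, angles in rad, forces in N, time in s.
With the tool pointing down it reaches from about 0.3 to 0.775 m from the base axis. Payload 14.6 kg.
Tool frame: the origin (TCP) lies on the centre line of the jaws, within the pads' length; the fingertips stand ctrl.tcp_to_tips ahead of it and the grasp point (between the pads) lies 2 mm behind it (ctrl.tcp_to_tips is the distance from the TCP to the fingertips, in m); z points along the fingers, y is the line along which they close (so a half turn about z gives the same grasp; the last joint's range is limited). The gripper opens to 94 mm and grips with 3 to 60 N. Pads are 16 mm wide; open, the fingers measure 119 mm over their backs; the gripper's body (75 mm by 177 mm) begins 78 mm behind the grasp point.
Start: joints at [1.173, 0.3, 1.521, -0, 1.321, -0.067], TCP at [0.179, 0.52, 0.222] pointing down, gripper open.
Joint ranges: [-3.03, 3.03], [-0.79, 2.21], [0.23, 2.52], [-1.04, 4.18], [0, 3.07], [-2.55, 2.55]. Speed limits (rad/s): [2.22, 2.22, 2.57, 3.14, 3.14, 3.14].

### API

Orientations are given as [roll, pitch, yaw] about the fixed x, y, z axes, in that order (R = Rz(yaw) Ry(pitch) Rx(roll)).
In Python, from station import telemetry, viewer, hand_in, ctrl gives the robot as it stands.
- The arm moves only by the tool step_arm, never from a script. Its argument "plan" is a list of rows, each an object of numbers: "dx", "dy", "dz": the shift along the tool's x, y, z scaled (see below); "rx", "ry", "rz": the turn, a rotation vector about the tool's x, y, z scaled (see below); "claw": the closure, from 0 (fully open) to 1 (shut). In form: [{"dx": .., "dy": .., "dz": .., "rx": .., "ry": .., "rz": .., "claw": ..}, ...]. A call has 1 to 10 rows; each row shifts and turns the commanded pose from where the row before left it, along the tool's axes as they then stand; what a row does not reach is not made up. The controller multiplies each number of a shift by 0.1 m and each number of a turn by 90 degrees. A row lasts 1/10 s, in which the tool goes at most 50 mm and 8.59 degrees, less where a joint would pass 70% of its speed; a pose out of reach is approached as far as the arm can. A call with a number of a shift or a turn outside -1 to 1 is refused whole. A call with a gripper value outside its range is refused whole. The fingers move at their own pace and stop on an object; "grip_force" is the grip in N (left out, the last holds). Time passes only in rows, so rows that do not move let the fingers close. It gives the time, the measured TCP pose, the force, the opening and the grip force at its end, in the units of the state.
- telemetry.get_obs(): the state, without advancing time (a new reading comes with each control period).
- viewer.camera(name): name is "scene" or "side" or "wrist"; returns a dict with "img" (480x640x3 uint8, red, green, blue), "z_map" (480x640 float32, m along the optical axis (not along the pixel's ray), 0 where there is no reading), "fx", "fy", "cx", "cy" (pixels), "dist" ([k1, k2, p1, p2, k3] as OpenCV has them; the pictures are not rectified), "R" (3x3) and "t" (3): a world point X has camera coordinates R X + t; the wrist camera has in their place "tool_from_camera" (4x4, takes a point from camera to tool coordinates, whose origin is the TCP and whose axes are the flange's). Camera axes: x right, y down, z forward; pixel columns grow to the right and rows downward; lengths in m; the calibration is good to about 2 mm. A picture is of the moment at which its call begins: read the wrist's pose just before it.
- hand_in(): hands the job in; it is judged then, once.
Trained networks look in a picture, given as the dict that the camera call returned (one of the last four; its "shot" number tells which), for a name from the list of things; names that differ only in an ending like _2 or _b are one class to them, and where a whole thing is asked for, a point or a joint stands for the part that bears it (a point fixed in the world has none). Each returns a list of dicts, best first, with "score" (0 to 1); they miss things now and then, are a little off and sometimes report something else, mostly with a low value. They report only what shows in the picture. A call takes as long as a camera call. They do not tell look-alikes from the thing itself.
- viewer.recognise(target, picture): "rect" ([left, top, right, bottom] in pixels, round what is visible of it).
The state is a dict: "time_s": time; "qpos": joint angles; "joint_vel": joint speeds; "tau": joint torques, N m; "ee_pos": TCP position; "eef_rot": TCP orientation; "force": force on the tool from outside, world axes, zero at the start; "moment": the same for the moment, N m; "grip_width": finger opening in m; "grip_force": force on a finger pad.
Only numpy, scipy, OpenCV 4.12 (cv2) and the standard library are available. Lean on these libraries where they do the work, as an engineer would, in place of code of your own. Each camera call takes 0.05 s, during which the arm holds its last target. There are 200 camera calls.

### The job

On the laundry counter, put the three steel measuring cups away: the large cup upright in the dish in front of the largest detergent bottle, the medium cup in front of the middle-sized bottle and the small cup in front of the smallest. The medium cup was left in the large bottle's dish, so clear it before the large cup goes in. Each cup must stand flat inside its own dish, set down and not dropped, and the mug, the closed jar and the bar of soap stay where they are.

Things in the scene. Friction and masses are not known exactly. Their poses are not given: they have to be found in the camera images.
- tray_large: fixed white drip tray with the largest plain white bottle (100 mm across, about 200 mm tall). Floor 4 mm thick; on it a round dish 88 mm across inside, its thin grey rim rising to 10 mm above the counter. Origin: dish centre, on the counter (dish floor 4 mm above). +x points from the dish to the bottle, whose axis is 140 mm from the origin; z up
- tray_medium: fixed white drip tray with the middle-sized plain white bottle (78 mm across, about 150 mm tall). Floor 4 mm thick; on it a round dish 72 mm across inside, its thin grey rim rising to 10 mm above the counter. Origin: dish centre, on the counter (dish floor 4 mm above). +x points from the dish to the bottle, whose axis is 129 mm from the origin; z up
- tray_small: fixed white drip tray with the smallest plain white bottle (58 mm across, about 110 mm tall). Floor 4 mm thick; on it a round dish 57 mm across inside, its thin grey rim rising to 10 mm above the counter. Origin: dish centre, on the counter (dish floor 4 mm above). +x points from the dish to the bottle, whose axis is 119 mm from the origin; z up
- cup_large: large round steel measuring cup, open at the top, no handle, 64 mm across and 70 mm tall, 3 mm wall, almost straight sides (1 mm taper), loose and upright; at the start it stands on the counter in front of the trays; origin: centre of its underside, z up along its axis
- cup_medium: medium round steel measuring cup, open at the top, no handle, 48 mm across and 56 mm tall, 3 mm wall, almost straight sides (1 mm taper), loose and upright; at the start it stands in the wrong dish, that of the large bottle; origin: centre of its underside, z up along its axis
- cup_small: small round steel measuring cup, open at the top, no handle, 33 mm across and 46 mm tall, 3 mm wall, almost straight sides (1 mm taper), loose and upright; at the start it stands on the counter in front of the trays; origin: centre of its underside, z up along its axis
- mug: bystander: white ceramic mug with a handle, 76 mm across, 80 mm tall; origin: centre of its underside, handle at its +y
- jar: bystander: closed white plastic jar with a grey screw lid, 58 mm across, 50 mm tall; origin: centre of its underside
- soap: bystander: cream bar of soap, 80 x 52 x 28 mm (x, y, z); origin: centre of its underside
Not all that is in view belongs to the job. Leave any orange or yellow look-alike of the tray_small alone.

How it is judged:
At the end, for the whole second after the job is handed in: Each cup stands upright (within 0.1 rad) and at rest (under 0.02 m/s) on the floor of its own dish, its underside 1 to 7 mm above the counter and its centre within 13.5 mm of the dish centre (anywhere flat inside the rim); mug, jar and soap are within 25 mm of where they started (horizontal distance between cup_large and tray_large below 0.0135 m and z of cup_large in the frame of tray_large between 0.001 and 0.007 m and angle between each of cup_large, cup_medium, cup_small's own z axis and vertical below 0.1 rad and linear speed of each of cup_large, cup_medium, cup_small below 0.02 m/s and horizontal distance between cup_medium and tray_medium below 0.0135 m and z of cup_medium in the frame of tray_medium between 0.001 and 0.007 m and horizontal distance between cup_small and tray_small below 0.0135 m and z of cup_small in the frame of tray_small between 0.001 and 0.007 m and distance of each of mug, jar, soap from where it was at the start of the episode below 0.025 m); the robot touches nothing.
It fails at once if a cup is dropped (moves faster than 0.7 m/s out of the fingers, a fall of some 25 mm) ((linear speed of cup_large above 0.7 m/s and contact force between the fingers and cup_large below 0.05 N) or (linear speed of cup_medium above 0.7 m/s and contact force between the fingers and cup_medium below 0.05 N) or (linear speed of cup_small above 0.7 m/s and contact force between the fingers and cup_small below 0.05 N)).
It fails at once if the mug, jar or soap is moved by more than 25 mm (distance of any of mug, jar, soap from where it was at the start of the episode above 0.025 m).
It also fails if it takes over 104 s, if anything falls off the work surface, if the arm or the gripper's body presses on something with over 40 N, if the wrist force passes 120 N, or if a joint passes its speed limit or range.

## Working session

There is one attempt and no reset: what is moved stays moved. The work goes in short steps, Python scripts to look and compute and a tool call to move; the robot and the scene stay as the last step left them, time stands still between calls to the robot, and variables do not carry over. Pictures are saved under pics/ and viewed, at most 14 in all, crops included, and the job is handed in when it is done.

Besides the shell and the picture viewer there is one more tool, called after ">>>" as name([rows], argument=value, ...), one row to a line, values as JSON. step_arm: Moves the arm, as the interface text tells. Shifts and turns lie within -1 to 1; 1 stands for 0.1 m of shift or 90 degrees of turn. Its arguments: {"type":"object","properties":{"plan":{"type":"array"},"grip_force":{"type":"number"}},"required":["plan"]}

```bash
ls; mkdir -p pics; python3 - <<'E'
from station import telemetry, viewer, ctrl
import cv2,numpy as np
print(ctrl.tcp_to_tips); o=telemetry.get_obs(); print(o)
ims=[]
for n in ["scene","side"]:
    c=viewer.camera(n)
    cv2.imwrite(f"pics/{n}0.png",c["img"][:,:,::-1]); np.savez(f"{n}0.npz",**{k:v for k,v in c.items()})
    print(n,c["fx"],c["dist"],c["R"],c["t"])
    for t in ["tray_large","tray_medium","tray_small","cup_large","cup_medium","cup_small","mug","jar","soap"]:
        print(t,[(np.round(r["rect"]).astype(int).tolist(),round(r["score"],2)) for r in viewer.recognise(t,c)][:4])
E
```

```text
pics
0.017
{'time_s': 0.0, 'qpos': array([ 1.17341558e+00,  3.00488825e-01,  1.52156091e+00, -1.49526153e-05,
        1.32071183e+00, -6.65885902e-02]), 'joint_vel': array([ 0.00148026,  0.000398  , -0.00173527,  0.00153283, -0.00103778,
        0.00020208]), 'tau': array([ 1.02352151e-03, -5.31776798e+01, -3.52749896e+01,  7.09126191e-02,
        2.40256899e-02, -7.01363865e-05]), 'ee_pos': array([0.17854357, 0.51996135, 0.22188513]), 'eef_rot': array([-3.14042537e+00, -6.33275716e-05,  2.81080416e+00]), 'force': array([-0.36564196, -0.22744979, -0.59022719]), 'moment': array([ 0.00875707, -0.0027912 ,  0.01202801]), 'grip_force': 0.0, 'grip_width': 0.09338844748606401}
scene 603.5869441322227 [-0.17702448  0.          0.          0.          0.        ] [[-0.61363709  0.78934854  0.0194525 ]
 [ 0.47683879  0.39010443 -0.78768223]
 [-0.62934433 -0.47407533 -0.61577455]] [ 0.23002722 -0.21222694  1.6742778 ]
tray_large [([172, 228, 296, 345], 0.66)]
tray_medium [([98, 188, 195, 268], 0.71)]
tray_small [([434, 238, 487, 294], 0.97), ([397, 355, 483, 447], 0.92), ([294, 312, 375, 393],
[... 338 characters left out ...]
        ] [[ 0.71804489 -0.69596581 -0.00656795]
 [-0.36976738 -0.37346925 -0.85076013]
 [ 0.58964704  0.61331258 -0.52551314]] [-0.26628528  0.21184358  0.78604817]
tray_large [([374, 123, 463, 246], 0.79)]
tray_medium [([486, 192, 591, 312], 0.71), ([249, 183, 262, 207], 0.3)]
tray_small [([244, 120, 303, 179], 0.74), ([205, 170, 239, 233], 0.65)]
cup_large [([346, 214, 375, 258], 0.61), ([383, 266, 431, 297], 0.5)]
cup_medium [([385, 200, 409, 228], 0.82)]
cup_small [([253, 183, 264, 206], 0.48)]
mug [([302, 136, 362, 203], 0.74), ([278, 191, 312, 238], 0.59)]
jar [([477, 292, 516, 336], 0.71), ([304, 137, 362, 202], 0.46)]
soap [([384, 265, 432, 298], 0.89), ([476, 289, 515, 341], 0.73)]
```

View pics/scene0.png

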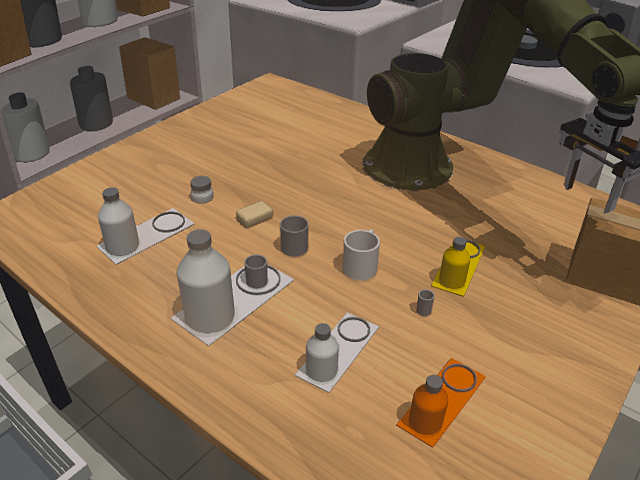

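View pics/side0.png

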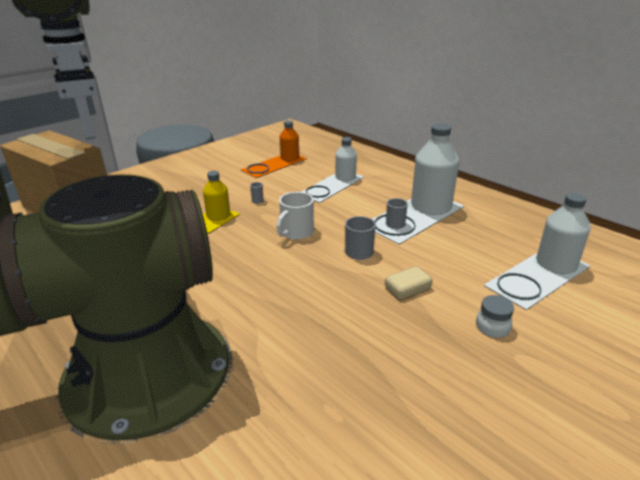

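The scene picture shows the white trays with dish centres at about (259,279), (168,222) and (354,329). The large cup is at (294,236), the medium cup at (256,270) inside the large dish, and the small cup at (425,303). The orange and yellow trays are the look-alikes. The side view agrees. Next I'll compute positions.

```bash
cat > h.py <<'E'
import numpy as np, cv2
from scipy.optimize import least_squares
def plane(c,uv,z,R=None,t=None):
    R=c["R"] if R is None else R; t=c["t"] if t is None else t
    K=np.array([[c["fx"],0,c["cx"]],[0,c["fy"],c["cy"]],[0,0,1.]])
    n=cv2.undistortPoints(np.float64(uv).reshape(-1,1,2),K,np.array(c["dist"],float))[:,0]
    d=np.c_[n,np.ones(len(n))]@R; o=-R.T@t
    return (o+d*((z-o[2])/d[:,2])[:,None])[:,:2], o
def cen(P,r,p0):
    f=lambda p:np.linalg.norm(P-p,axis=1)-r
    s=least_squares(f,p0,loss="soft_l1",f_scale=.002); return s.x, np.median(abs(s.fun)),len(P)
def pix(c,box,cond):
    l,t,r,b=box; im=c["img"][t:b,l:r].astype(int)
    v,u=np.nonzero(cond(im)); return np.c_[u+l,v+t]
def dark(im): return (im.max(2)<125)&(im.max(2)-im.min(2)<25)
def cup(c,box,h,r,R=None,t=None):
    """mask -> rays on the rim plane; far half of hull = rim"""
    P,o=plane(c,pix(c,box,dark),h,R,t)
    H=cv2.convexHull(np.float32(P))[:,0].astype(float)
    far=H.mean(0)-o[:2]; far/=np.linalg.norm(far)
    top=(P@far).max(); p0=H[(H@far).argmax()]-r*far
    H=H[(H-p0)@far>-0.1*r]
    return cen(H,r,p0)
def dish(c,box,r,R=None,t=None):
    P,o=plane(c,pix(c,box,dark),.010,R,t); p0=(P.max(0)+P.min(0))/2
    for w in (.02,.008,.005):
        k=abs(np.linalg.norm(P-p0,axis=1)-r)<w; p0,e,n=cen(P[k],r,p0)
    return p0,e,n
E
python3 - <<'E'
from h import *
B={"scene":dict(L=(234,262,284,297),M=(148,208,190,238),S=(334,315,374,345),cl=(276,212,310,260),cm=(243,252,270,292),cs=(414,286,435,320)),
"side":dict(L=(369,209,420,240),M=(493,270,545,304),S=(302,183,334,201),cl=(343,214,377,260),cm=(384,198,410,229),cs=(247,180,266,206))}
for n in B:
    c=dict(np.load(n+"0.npz",allow_pickle=True)); c={k:(v.item() if v.ndim==0 else v) for k,v in c.items()}
    b=B[n]
    for k,r in (("L",.045),("M",.037),("S",.0295)): print(n,k,*dish(c,b[k],r))
    for k,h,r in (("cl",.07,.032),("cm",.06,.024),("cs",.046,.0165)): print(n,k,*cup(c,b[k],h,r))
    if n=="scene":
        # bottle tops caps centre, mug, jar, soap rough from depth
        v,u=np.mgrid[0:480,0:640]; 
        for k,bx in dict(bL=(190,232,212,246),bM=(105,190,118,200),bS=(316,325,330,335),mug=(345,227,380,281),jar=(192,178,210,203),soap=(236,202,272,227)).items():
            uv=np.stack([u,v],-1)[bx[1]:bx[3],bx[0]:bx[2]].reshape(-1,2); z=c["z_map"][bx[1]:bx[3],bx[0]:bx[2]].ravel()
            K=np.array([[c["fx"],0,c["cx"]],[0,c["fy"],c["cy"]],[0,0,1.]])
            q=cv2.undistortPoints(np.float64(uv).reshape(-1,1,2),K,np.array(c["dist"],float))[:,0]
            X=(np.c_[q,np.ones(len(q))]*z[:,None]-c["t"])@c["R"]; X=X[(z>0)&(X[:,2]>.012)]
            print(k,np.percentile(X,[2,50,98],axis=0).round(3).tolist())
E
```

```text
scene L [0.62019591 0.01030951] 0.0014515674106567733 258
scene M [ 0.60542007 -0.29699816] 0.001792217542539925 166
scene S [0.61089099 0.25311995] 0.0012651454486146043 188
scene cl [ 0.48672147 -0.00347963] 0.0009979786848832474 14
scene cm [0.62602493 0.01218883] 0.0004961277257707342 14
scene cs [0.47596465 0.33192027] 0.0003861093649968981 10
bL [[0.742, -0.012, 0.193], [0.759, 0.013, 0.203], [0.778, 0.028, 0.205]]
bM [[0.721, -0.325, 0.141], [0.734, -0.304, 0.152], [0.747, -0.296, 0.156]]
bS [[0.716, 0.254, 0.106], [0.728, 0.267, 0.114], [0.738, 0.278, 0.116]]
mug [[0.412, 0.117, 0.015], [0.458, 0.158, 0.054], [0.487, 0.19, 0.08]]
jar [[0.458, -0.339, 0.014], [0.485, -0.309, 0.041], [0.501, -0.295, 0.053]]
soap [[0.421, -0.181, 0.013], [0.464, -0.146, 0.026], [0.496, -0.122, 0.03]]
side L [0.61077418 0.00438901] 0.0020140724400517195 158
side M [ 0.57636621 -0.29738321] 0.0024010621752409422 71
side S [0.59313732 0.24662442] 0.0018085204935793676 28
side cl [ 0.4793743  -0.01245251] 0.0007470849927708259 14
side cm [0.61538996 0.00372088] 0.0005154163220370146 14
side cs [0.46759203 0.31981299] 0.000937339493317894 12
```

>>> step_arm([
  {"rz": -0.09},
  {"rz": -0.09},
  {"rz": -0.031, "dx": -0.2, "dy": -0.26},
  {"dx": -0.25, "dy": -0.33},
  {"dx": -0.25, "dy": -0.33},
  {"dx": -0.25, "dy": -0.33},
  {"dx": -0.25, "dy": -0.33},
  {"dx": -0.25, "dy": -0.33},
  {"dx": -0.25, "dy": -0.33},
  {"dx": -0.25, "dy": -0.33},
])

```text
$.plan[0]: bad value
```

>>> step_arm([
  {"dx": -0.25, "dy": -0.33, "dz": -0.1},
  {"dx": -0.25, "dy": -0.33, "dz": -0.2},
  {"dx": -0.25, "dy": -0.33, "dz": -0.2},
  {"dx": -0.25, "dy": -0.33, "dz": -0.2},
  {"dx": -0.25, "dy": -0.33, "dz": -0.1},
  {"dx": -0.25, "dy": -0.33},
  {"dx": -0.2, "dy": -0.33},
  {"dx": 0, "dy": -0.32},
  {},
  {},
])

```text
$.plan[0]: bad value
```

```bash
cat >> h.py <<'E'
def wrist(name):
    from station import telemetry, viewer
    from scipy.spatial.transform import Rotation as Ro
    o=telemetry.get_obs(); c=viewer.camera("wrist")
    T=np.eye(4); T[:3,:3]=Ro.from_euler("xyz",o["eef_rot"]).as_matrix(); T[:3,3]=o["ee_pos"]
    W=np.linalg.inv(T@np.array(c["tool_from_camera"])); c["R"]=W[:3,:3]; c["t"]=W[:3,3]
    cv2.imwrite(f"pics/{name}.png",c["img"][:,:,::-1]); import pickle; pickle.dump(c,open(name+".pkl","wb"))
    print(o["time_s"],o["ee_pos"].round(4),o["eef_rot"].round(3),"cam",(-W[:3,:3].T@W[:3,3]).round(3),"axis",W[2,:3].round(2))
    return c
def uv(c,X):
    K=np.array([[c["fx"],0,c["cx"]],[0,c["fy"],c["cy"]],[0,0,1.]])
    return cv2.projectPoints(np.float64(X).reshape(-1,1,3),cv2.Rodrigues(c["R"])[0],c["t"],K,np.array(c["dist"],float))[0][:,0].round(0)
E
python3 -c "
from h import *
c=wrist('w1'); print(uv(c,[[.616,.007,.01],[.62,.008,.06],[.483,-.008,.07]]))"
```

```text
1.0 [0.1786 0.5202 0.2225] [3.142 0.    2.811] cam [0.111 0.544 0.385] axis [ 0.23 -0.08 -0.97]
[[ 97. 583.]
 [ 79. 625.]
 [ 10. 571.]]
```

View pics/w1.png

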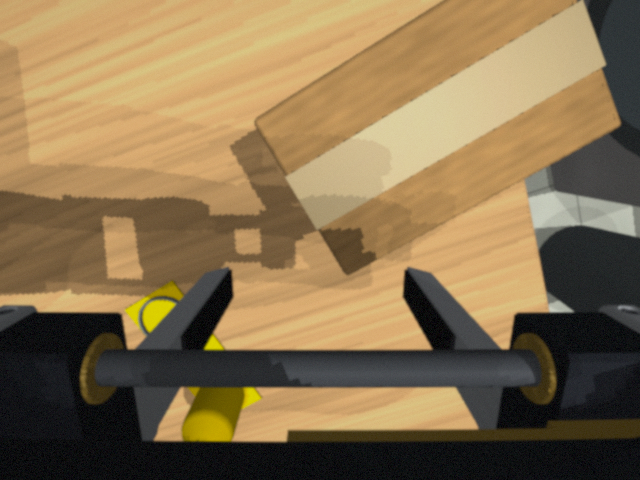

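>>> step_arm([
  {"dx": 0, "dy": 0, "dz": -0.1, "rx": 0, "ry": 0, "rz": -0.09, "claw": 0},
  {"dx": 0, "dy": 0, "dz": -0.1, "rx": 0, "ry": 0, "rz": -0.09, "claw": 0},
  {"dx": -0.2, "dy": -0.26, "dz": -0.1, "rx": 0, "ry": 0, "rz": -0.031, "claw": 0},
  {"dx": -0.25, "dy": -0.33, "dz": -0.1, "rx": 0, "ry": 0, "rz": 0, "claw": 0},
  {"dx": -0.25, "dy": -0.33, "dz": -0.1, "rx": 0, "ry": 0, "rz": 0, "claw": 0},
  {"dx": -0.25, "dy": -0.33, "dz": 0, "rx": 0, "ry": 0, "rz": 0, "claw": 0},
  {"dx": -0.25, "dy": -0.33, "dz": 0, "rx": 0, "ry": 0, "rz": 0, "claw": 0},
  {"dx": -0.25, "dy": -0.33, "dz": 0, "rx": 0, "ry": 0, "rz": 0, "claw": 0},
  {"dx": -0.25, "dy": -0.33, "dz": 0, "rx": 0, "ry": 0, "rz": 0, "claw": 0},
  {"dx": -0.25, "dy": -0.33, "dz": 0, "rx": 0, "ry": 0, "rz": 0, "claw": 0},
], grip_force=15)

```text
time_s: 2.05
ee_pos: [0.3732, 0.2609, 0.2727]
eef_rot: [3.141, 0.0, -3.141]
force: [0.1, 0.4, 0.2]
grip_width: 0.0942
grip_force: 0.0
```

>>> step_arm([
  {"dx": -0.3, "dy": -0.33, "dz": 0, "rx": 0, "ry": 0, "rz": 0, "claw": 0},
  {"dx": -0.3, "dy": -0.33, "dz": 0, "rx": 0, "ry": 0, "rz": 0, "claw": 0},
  {"dx": -0.3, "dy": -0.33, "dz": 0, "rx": 0, "ry": 0, "rz": 0, "claw": 0},
  {"dx": -0.3, "dy": -0.33, "dz": 0, "rx": 0, "ry": 0, "rz": 0, "claw": 0},
  {"dx": -0.3, "dy": -0.33, "dz": 0, "rx": 0, "ry": 0, "rz": 0, "claw": 0},
  {"dx": -0.3, "dy": -0.33, "dz": 0, "rx": 0, "ry": 0, "rz": 0, "claw": 0},
  {"dx": -0.3, "dy": -0.33, "dz": 0, "rx": 0, "ry": 0, "rz": 0, "claw": 0},
  {"dx": -0.3, "dy": -0.3, "dz": 0, "rx": 0, "ry": 0, "rz": 0, "claw": 0},
  {"dx": 0, "dy": 0, "dz": 0, "rx": 0, "ry": 0, "rz": 0, "claw": 0},
  {"dx": 0, "dy": 0, "dz": 0, "rx": 0, "ry": 0, "rz": 0, "claw": 0},
])

```text
time_s: 3.05
ee_pos: [0.6127, 0.001, 0.2717]
eef_rot: [3.141, -0.001, 3.141]
force: [0.3, 0.0, -0.3]
grip_width: 0.0939
grip_force: 0.0
```

```bash
python3 -c "
from h import *
c=wrist('w2'); print(uv(c,[[.616,.007,.01],[.62,.008,.06],[.483,-.008,.07]]))"
```

```text
3.05 [0.6127 0.001  0.2717] [ 3.141e+00 -1.000e-03  3.141e+00] cam [0.542 0.001 0.435] axis [ 0.25 -0.   -0.97]
[[322. 210.]
 [324. 222.]
 [308.  87.]]
```

View pics/w2.png

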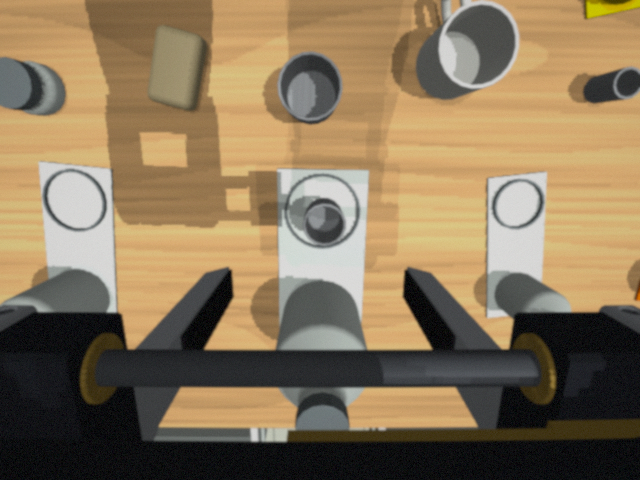

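```bash
python3 - <<'E'
from h import *; import pickle
c=pickle.load(open("w2.pkl","rb")); im=c["img"][:,:,::-1].copy()
def draw(p,r,z):
    a=np.linspace(0,2*np.pi,40); 
    cv2.polylines(im,[uv(c,np.c_[p[0]+r*np.cos(a),p[1]+r*np.sin(a),0*a+z]).astype(int).reshape(-1,1,2)],True,(0,0,255),1)
for k,b,r in (("L",(280,172,364,248),.045),("M",(42,166,110,234),.037),("S",(490,178,546,232),.0295)):
    p,e,n=dish(c,b,r); print(k,p.round(4),e,n); draw(p,r,.01)
for k,b,h,r in (("cl",(274,48,346,126),.07,.032),("cm",(303,196,346,247),.06,.024),("cs",(580,62,640,106),.046,.0165)):
    p,e,n=cup(c,b,h,r); print(k,p.round(4),e,n); draw(p,r,h)
cv2.imwrite("pics/w2o.png",cv2.resize(im[40:260],None,fx=1.25,fy=1.25))
E
```

```text
L [0.6048 0.0106] 0.0023986821060613395 440
M [ 0.6027 -0.2997] 0.0008094265144668288 422
S [0.6078 0.2483] 0.0007902717282670581 308
cl [ 0.4852 -0.0057] 0.0005762872733555621 21
cm [0.6273 0.0076] 0.0016598974610493658 13
cs [0.4733 0.3249] 0.0009939706344725113 8
```

View pics/w2o.png

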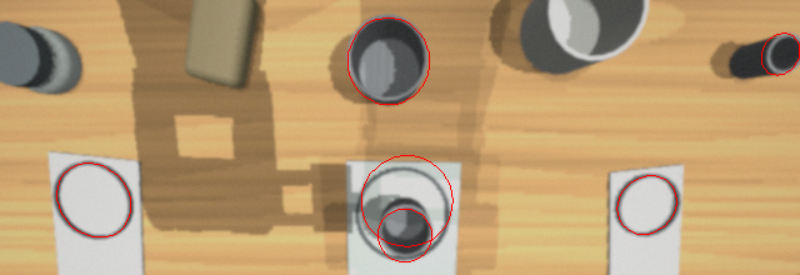

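```bash
python3 - <<'E'
from h import *; import pickle
c=pickle.load(open("w2.pkl","rb")); im=c["img"][:,:,::-1].copy()
def draw(p,r,z):
    a=np.linspace(0,2*np.pi,40); 
    cv2.polylines(im,[uv(c,np.c_[p[0]+r*np.cos(a),p[1]+r*np.sin(a),0*a+z]).astype(int).reshape(-1,1,2)],True,(0,0,255),1)
P,_=plane(c,pix(c,(280,172,364,250),dark),.01); p0=plane(c,[[322,210]],.01)[0][0]
for w in (.006,.004):
    k=abs(np.linalg.norm(P-p0,axis=1)-.045)<w; p0,e,n=cen(P[k],.045,p0)
print("L",p0,e,n); draw(p0,.045,.01)
p,e,n=cup(c,(303,196,345,241),.06,.024); print("cm",p,e,n); draw(p,.024,.06)
cv2.imwrite("pics/w2p.png",cv2.resize(im[160:260,260:380],None,fx=4,fy=4))
E
```

```text
L [0.61635895 0.0060492 ] 0.0007869361340084972 356
cm [0.62320769 0.0114766 ] 0.000983870466501311 10
```

View pics/w2p.png

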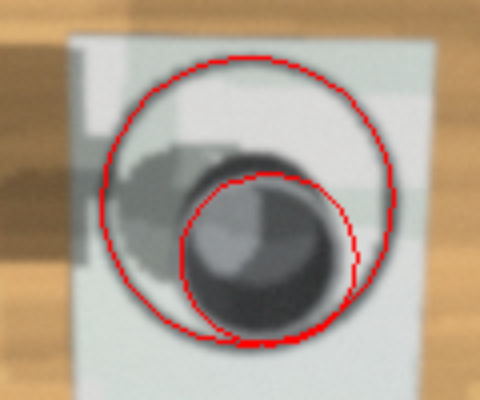

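>>> step_arm([
  {"dx": -0.093, "dy": 0.09, "dz": 0.3, "rx": 0, "ry": 0, "rz": 0, "claw": 0},
  {"dx": 0, "dy": 0, "dz": 0.45, "rx": 0, "ry": 0, "rz": 0, "claw": 0},
  {"dx": 0, "dy": 0, "dz": 0.45, "rx": 0, "ry": 0, "rz": 0, "claw": 0},
  {"dx": 0, "dy": 0, "dz": 0.4, "rx": 0, "ry": 0, "rz": 0, "claw": 0},
  {"dx": 0, "dy": 0, "dz": 0.3, "rx": 0, "ry": 0, "rz": 0, "claw": 0},
  {"dx": 0, "dy": 0, "dz": 0.25, "rx": 0, "ry": 0, "rz": 0, "claw": 0},
  {"dx": 0, "dy": 0, "dz": 0.167, "rx": 0, "ry": 0, "rz": 0, "claw": 0},
  {"dx": 0, "dy": 0, "dz": 0, "rx": 0, "ry": 0, "rz": 0, "claw": 0.3},
  {"dx": 0, "dy": 0, "dz": 0, "rx": 0, "ry": 0, "rz": 0, "claw": 0.6},
  {"dx": 0, "dy": 0, "dz": 0, "rx": 0, "ry": 0, "rz": 0, "claw": 0.6},
])

```text
time_s: 4.1
ee_pos: [0.6227, 0.0107, 0.0425]
eef_rot: [-3.141, 0.002, -3.141]
force: [0.8, -0.1, 0.1]
grip_width: 0.0732
grip_force: 0.0
```

>>> step_arm([
  {"dx": 0, "dy": 0, "dz": 0, "rx": 0, "ry": 0, "rz": 0, "claw": 0.7},
  {"dx": 0, "dy": 0, "dz": 0, "rx": 0, "ry": 0, "rz": 0, "claw": 0.7},
  {"dx": 0, "dy": 0, "dz": 0, "rx": 0, "ry": 0, "rz": 0, "claw": 0.7},
  {"dx": 0, "dy": 0, "dz": 0, "rx": 0, "ry": 0, "rz": 0, "claw": 0.7},
])

```text
time_s: 4.5
ee_pos: [0.6222, 0.0104, 0.0411]
eef_rot: [-3.141, 0.001, -3.141]
force: [0.4, -0.7, 2.5]
grip_width: 0.048
grip_force: 15.0
```

>>> step_arm([
  {"dx": 0, "dy": 0, "dz": -0.15, "rx": 0, "ry": 0, "rz": 0, "claw": 0.7},
  {"dx": 0, "dy": 0, "dz": -0.3, "rx": 0, "ry": 0, "rz": 0, "claw": 0.7},
  {"dx": 0.045, "dy": -0.2, "dz": -0.3, "rx": 0, "ry": 0, "rz": 0, "claw": 0.7},
  {"dx": 0.03, "dy": -0.4, "dz": -0.05, "rx": 0, "ry": 0, "rz": 0, "claw": 0.7},
  {"dx": 0.03, "dy": -0.4, "dz": 0, "rx": 0, "ry": 0, "rz": 0, "claw": 0.7},
  {"dx": 0.03, "dy": -0.4, "dz": 0, "rx": 0, "ry": 0, "rz": 0, "claw": 0.7},
  {"dx": 0.03, "dy": -0.4, "dz": 0, "rx": 0, "ry": 0, "rz": 0, "claw": 0.7},
  {"dx": 0.03, "dy": -0.4, "dz": 0, "rx": 0, "ry": 0, "rz": 0, "claw": 0.7},
  {"dx": 0, "dy": -0.4, "dz": 0, "rx": 0, "ry": 0, "rz": 0, "claw": 0.7},
  {"dx": 0, "dy": -0.3, "dz": 0, "rx": 0, "ry": 0, "rz": 0, "claw": 0.7},
])

```text
time_s: 5.5
ee_pos: [0.6023, -0.2819, 0.122]
eef_rot: [-3.141, 0.001, 3.141]
force: [-0.3, 1.4, -0.8]
grip_width: 0.0473
grip_force: 15.0
```

>>> step_arm([
  {"dx": 0, "dy": -0.2, "dz": 0, "rx": 0, "ry": 0, "rz": 0, "claw": 0.7},
  {"dx": 0, "dy": 0, "dz": 0, "rx": 0, "ry": 0, "rz": 0, "claw": 0.7},
  {"dx": 0, "dy": 0, "dz": 0, "rx": 0, "ry": 0, "rz": 0, "claw": 0.7},
])

```text
time_s: 5.8
ee_pos: [0.6027, -0.2993, 0.1213]
eef_rot: [3.141, 0.0, -3.141]
force: [-0.2, 0.9, 0.4]
grip_width: 0.0477
grip_force: 15.0
```

```bash
python3 -c "
from h import *
c=wrist('w3'); print(uv(c,[[.6027,-.2997,.01]]))"
```

```text
5.8 [ 0.6027 -0.2993  0.1213] [ 3.141  0.    -3.141] cam [ 0.532 -0.299  0.284] axis [ 0.25  0.   -0.97]
[[317. 238.]]
```

View pics/w3.png

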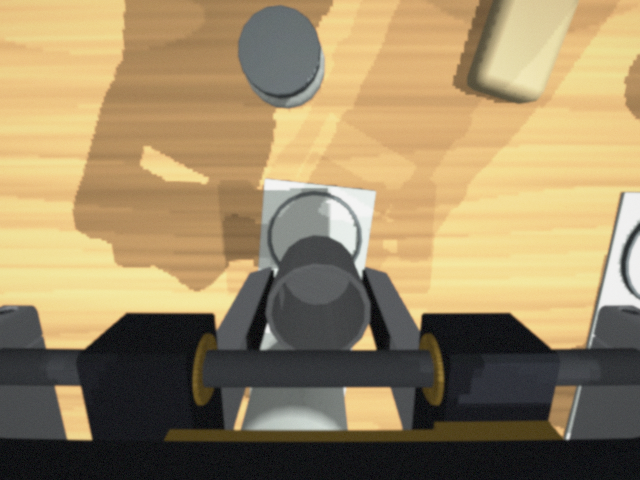

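>>> step_arm([
  {"dx": 0, "dy": -0.01, "dz": 0.25, "rx": 0, "ry": 0, "rz": 0, "claw": 0.7},
  {"dx": 0, "dy": 0, "dz": 0.25, "rx": 0, "ry": 0, "rz": 0, "claw": 0.7},
  {"dx": 0, "dy": 0, "dz": 0.15, "rx": 0, "ry": 0, "rz": 0, "claw": 0.7},
  {"dx": 0, "dy": 0, "dz": 0.08, "rx": 0, "ry": 0, "rz": 0, "claw": 0.7},
  {"dx": 0, "dy": 0, "dz": 0.04, "rx": 0, "ry": 0, "rz": 0, "claw": 0.7},
  {"dx": 0, "dy": 0, "dz": 0.02, "rx": 0, "ry": 0, "rz": 0, "claw": 0.7},
  {"dx": 0, "dy": 0, "dz": 0.01, "rx": 0, "ry": 0, "rz": 0, "claw": 0.7},
  {"dx": 0, "dy": 0, "dz": 0, "rx": 0, "ry": 0, "rz": 0, "claw": 0.7},
  {"dx": 0, "dy": 0, "dz": 0, "rx": 0, "ry": 0, "rz": 0, "claw": 0.7},
])

```text
time_s: 6.75
ee_pos: [0.6029, -0.3006, 0.0413]
eef_rot: [-3.141, 0.001, -3.141]
force: [-0.8, 0.5, -0.5]
grip_width: 0.0478
grip_force: 15.0
```

>>> step_arm([
  {"dx": 0, "dy": 0, "dz": 0.01, "rx": 0, "ry": 0, "rz": 0, "claw": 0.7},
  {"dx": 0, "dy": 0, "dz": 0.01, "rx": 0, "ry": 0, "rz": 0, "claw": 0.7},
  {"dx": 0, "dy": 0, "dz": 0, "rx": 0, "ry": 0, "rz": 0, "claw": 0.7},
])

```text
time_s: 7.05
ee_pos: [0.6032, -0.301, 0.0407]
eef_rot: [-3.14, 0.002, -3.141]
force: [-4.4, 0.4, 12.4]
grip_width: 0.048
grip_force: 15.0
```

>>> step_arm([
  {"dx": 0, "dy": 0, "dz": 0, "rx": 0, "ry": 0, "rz": 0, "claw": 0.3},
  {"dx": 0, "dy": 0, "dz": 0, "rx": 0, "ry": 0, "rz": 0, "claw": 0},
  {"dx": 0, "dy": 0, "dz": 0, "rx": 0, "ry": 0, "rz": 0, "claw": 0},
  {"dx": 0, "dy": 0, "dz": 0, "rx": 0, "ry": 0, "rz": 0, "claw": 0},
  {"dx": 0, "dy": 0, "dz": 0, "rx": 0, "ry": 0, "rz": 0, "claw": 0},
  {"dx": 0, "dy": 0, "dz": -0.2, "rx": 0, "ry": 0, "rz": 0, "claw": 0},
  {"dx": 0, "dy": 0, "dz": -0.4, "rx": 0, "ry": 0, "rz": 0, "claw": 0},
  {"dx": 0, "dy": 0, "dz": -0.4, "rx": 0, "ry": 0, "rz": 0, "claw": 0},
  {"dx": 0.15, "dy": 0.35, "dz": 0, "rx": 0, "ry": 0, "rz": 0, "claw": 0},
  {"dx": 0.15, "dy": 0.37, "dz": 0, "rx": 0, "ry": 0, "rz": 0, "claw": 0},
])

```text
time_s: 8.05
ee_pos: [0.5724, -0.2284, 0.1397]
eef_rot: [-3.141, 0.002, 3.141]
force: [0.7, 1.1, -0.2]
grip_width: 0.0941
grip_force: 0.0
```

>>> step_arm([
  {"dx": 0.15, "dy": 0.37, "dz": 0, "rx": 0, "ry": 0, "rz": 0, "claw": 0},
  {"dx": 0.15, "dy": 0.37, "dz": 0, "rx": 0, "ry": 0, "rz": 0, "claw": 0},
  {"dx": 0.15, "dy": 0.37, "dz": 0, "rx": 0, "ry": 0, "rz": 0, "claw": 0},
  {"dx": 0.15, "dy": 0.37, "dz": 0, "rx": 0, "ry": 0, "rz": 0, "claw": 0},
  {"dx": 0.15, "dy": 0.37, "dz": 0, "rx": 0, "ry": 0, "rz": 0, "claw": 0},
  {"dx": 0.13, "dy": 0.38, "dz": 0, "rx": 0, "ry": 0, "rz": 0, "claw": 0},
  {"dx": 0, "dy": 0, "dz": 0, "rx": 0, "ry": 0, "rz": 0, "claw": 0},
  {"dx": 0, "dy": 0, "dz": 0, "rx": 0, "ry": 0, "rz": 0, "claw": 0},
])

```text
time_s: 8.85
ee_pos: [0.4846, -0.0052, 0.1391]
eef_rot: [-3.141, 0.001, -3.139]
force: [-0.2, -0.0, -0.2]
grip_width: 0.0943
grip_force: 0.0
```

```bash
python3 -c "
from h import *
c=wrist('w4'); print(uv(c,[[.485,-.006,.07],[.485,-.006,0],[.517,-.006,.07],[.453,-.006,.07]]))"
```

```text
8.85 [ 0.4846 -0.0052  0.1391] [-3.141e+00  1.000e-03 -3.139e+00] cam [ 0.413 -0.005  0.302] axis [ 0.25  0.   -0.97]
[[316. 254.]
 [316. 231.]
 [316. 296.]
 [316. 208.]]
```

View pics/w4.png

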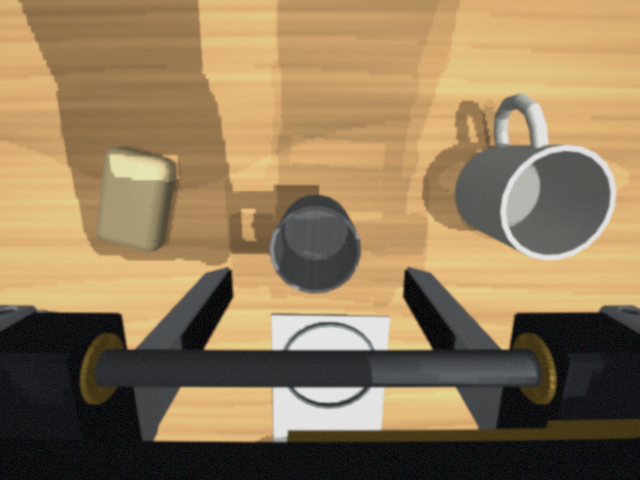

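>>> step_arm([
  {"dx": 0.015, "dy": 0, "dz": 0.2, "rx": 0, "ry": 0, "rz": 0, "claw": 0},
  {"dx": 0, "dy": 0, "dz": 0.3, "rx": 0, "ry": 0, "rz": 0, "claw": 0},
  {"dx": 0, "dy": 0, "dz": 0.3, "rx": 0, "ry": 0, "rz": 0, "claw": 0},
  {"dx": 0, "dy": 0, "dz": 0.14, "rx": 0, "ry": 0, "rz": 0, "claw": 0},
  {"dx": 0, "dy": 0, "dz": 0, "rx": 0, "ry": 0, "rz": 0, "claw": 0.2},
  {"dx": 0, "dy": 0, "dz": 0, "rx": 0, "ry": 0, "rz": 0, "claw": 0.5},
  {"dx": 0, "dy": 0, "dz": 0, "rx": 0, "ry": 0, "rz": 0, "claw": 0.6},
  {"dx": 0, "dy": 0, "dz": 0, "rx": 0, "ry": 0, "rz": 0, "claw": 0.6},
  {"dx": 0, "dy": 0, "dz": 0, "rx": 0, "ry": 0, "rz": 0, "claw": 0.6},
  {"dx": 0, "dy": 0, "dz": 0, "rx": 0, "ry": 0, "rz": 0, "claw": 0.6},
], grip_force=25)

```text
time_s: 9.9
ee_pos: [0.4836, -0.0058, 0.0456]
eef_rot: [-3.141, 0.002, -3.141]
force: [-0.9, -2.0, 6.1]
grip_width: 0.0644
grip_force: 25.0
```

>>> step_arm([
  {"dx": 0, "dy": 0, "dz": -0.15, "rx": 0, "ry": 0, "rz": 0, "claw": 0.6},
  {"dx": 0, "dy": 0, "dz": -0.25, "rx": 0, "ry": 0, "rz": 0, "claw": 0.6},
  {"dx": -0.2, "dy": 0.03, "dz": -0.1, "rx": 0, "ry": 0, "rz": 0, "claw": 0.6},
  {"dx": -0.35, "dy": 0.03, "dz": 0, "rx": 0, "ry": 0, "rz": 0, "claw": 0.6},
  {"dx": -0.35, "dy": 0.03, "dz": 0, "rx": 0, "ry": 0, "rz": 0, "claw": 0.6},
  {"dx": -0.3, "dy": 0.028, "dz": 0, "rx": 0, "ry": 0, "rz": 0, "claw": 0.6},
  {"dx": -0.128, "dy": 0, "dz": 0, "rx": 0, "ry": 0, "rz": 0, "claw": 0.6},
  {"dx": 0, "dy": 0, "dz": 0, "rx": 0, "ry": 0, "rz": 0, "claw": 0.6},
  {"dx": 0, "dy": 0, "dz": 0.2, "rx": 0, "ry": 0, "rz": 0, "claw": 0.6},
  {"dx": 0, "dy": 0, "dz": 0.1, "rx": 0, "ry": 0, "rz": 0, "claw": 0.6},
])

```text
time_s: 10.9
ee_pos: [0.6145, 0.0064, 0.0635]
eef_rot: [3.141, -0.002, -3.141]
force: [0.3, -0.0, -1.1]
grip_width: 0.0643
grip_force: 25.0
```

>>> step_arm([
  {"dx": 0, "dy": 0, "dz": 0.08, "rx": 0, "ry": 0, "rz": 0, "claw": 0.6},
  {"dx": 0, "dy": 0, "dz": 0.04, "rx": 0, "ry": 0, "rz": 0, "claw": 0.6},
  {"dx": 0, "dy": 0, "dz": 0.02, "rx": 0, "ry": 0, "rz": 0, "claw": 0.6},
  {"dx": 0, "dy": 0, "dz": 0, "rx": 0, "ry": 0, "rz": 0, "claw": 0.6},
  {"dx": 0, "dy": 0, "dz": 0, "rx": 0, "ry": 0, "rz": 0, "claw": 0.6},
])

```text
time_s: 11.4
ee_pos: [0.616, 0.0063, 0.0512]
eef_rot: [-3.142, 0.001, -3.141]
force: [-0.1, -0.3, -0.8]
grip_width: 0.0642
grip_force: 25.0
```

>>> step_arm([
  {"dx": 0, "dy": 0, "dz": 0.01, "rx": 0, "ry": 0, "rz": 0, "claw": 0.6},
  {"dx": 0, "dy": 0, "dz": 0.01, "rx": 0, "ry": 0, "rz": 0, "claw": 0.6},
  {"dx": 0, "dy": 0, "dz": 0, "rx": 0, "ry": 0, "rz": 0, "claw": 0.6},
])

```text
time_s: 11.7
ee_pos: [0.6161, 0.0063, 0.0496]
eef_rot: [-3.142, 0.001, -3.141]
force: [-2.7, -0.0, 6.5]
grip_width: 0.0637
grip_force: 25.0
```

>>> step_arm([
  {"dx": 0, "dy": 0, "dz": 0, "rx": 0, "ry": 0, "rz": 0, "claw": 0.2},
  {"dx": 0, "dy": 0, "dz": 0, "rx": 0, "ry": 0, "rz": 0, "claw": 0},
  {"dx": 0, "dy": 0, "dz": 0, "rx": 0, "ry": 0, "rz": 0, "claw": 0},
  {"dx": 0, "dy": 0, "dz": 0, "rx": 0, "ry": 0, "rz": 0, "claw": 0},
  {"dx": 0, "dy": 0, "dz": -0.2, "rx": 0, "ry": 0, "rz": 0, "claw": 0},
  {"dx": 0, "dy": 0, "dz": -0.4, "rx": 0, "ry": 0, "rz": 0, "claw": 0},
  {"dx": 0, "dy": 0, "dz": -0.5, "rx": 0, "ry": 0, "rz": 0, "claw": 0},
  {"dx": 0.1, "dy": 0.2, "dz": -0.3, "rx": 0, "ry": 0, "rz": 0, "claw": 0},
  {"dx": 0.15, "dy": 0.35, "dz": -0.1, "rx": 0, "ry": 0, "rz": 0, "claw": 0},
  {"dx": 0.15, "dy": 0.35, "dz": 0, "rx": 0, "ry": 0, "rz": 0, "claw": 0},
])

```text
time_s: 12.7
ee_pos: [0.5758, 0.097, 0.2008]
eef_rot: [3.141, 0.003, 3.141]
force: [-0.3, 0.7, -0.9]
grip_width: 0.094
grip_force: 0.0
```

>>> step_arm([
  {"dx": 0.15, "dy": 0.35, "dz": 0, "rx": 0, "ry": 0, "rz": 0, "claw": 0},
  {"dx": 0.15, "dy": 0.35, "dz": 0, "rx": 0, "ry": 0, "rz": 0, "claw": 0},
  {"dx": 0.15, "dy": 0.35, "dz": 0, "rx": 0, "ry": 0, "rz": 0, "claw": 0},
  {"dx": 0.15, "dy": 0.35, "dz": 0, "rx": 0, "ry": 0, "rz": 0, "claw": 0},
  {"dx": 0.15, "dy": 0.35, "dz": 0, "rx": 0, "ry": 0, "rz": 0, "claw": 0},
  {"dx": 0.15, "dy": 0.35, "dz": 0, "rx": 0, "ry": 0, "rz": 0, "claw": 0},
  {"dx": 0.13, "dy": 0.19, "dz": 0, "rx": 0, "ry": 0, "rz": 0, "claw": 0},
  {"dx": 0, "dy": 0, "dz": 0, "rx": 0, "ry": 0, "rz": 0, "claw": 0},
  {"dx": 0, "dy": 0, "dz": 0, "rx": 0, "ry": 0, "rz": 0, "claw": 0},
])

```text
time_s: 13.6
ee_pos: [0.4726, 0.3251, 0.1987]
eef_rot: [-3.141, 0.0, -3.14]
force: [0.0, -0.9, -0.2]
grip_width: 0.0944
grip_force: 0.0
```

```bash
python3 -c "
from h import *
c=wrist('w5'); a=.0165; p=[.4733,.3249]; print(uv(c,[[*p,.046],[p[0]+a,p[1],.046],[p[0]-a,p[1],.046],[p[0],p[1]+a,.046],[p[0],p[1]-a,.046]]))"
```

```text
13.6 [0.4726 0.3251 0.1987] [-3.141  0.    -3.14 ] cam [0.402 0.325 0.362] axis [ 0.25  0.   -0.97]
[[317. 228.]
 [317. 245.]
 [317. 210.]
 [335. 228.]
 [299. 228.]]
```

View pics/w5.png

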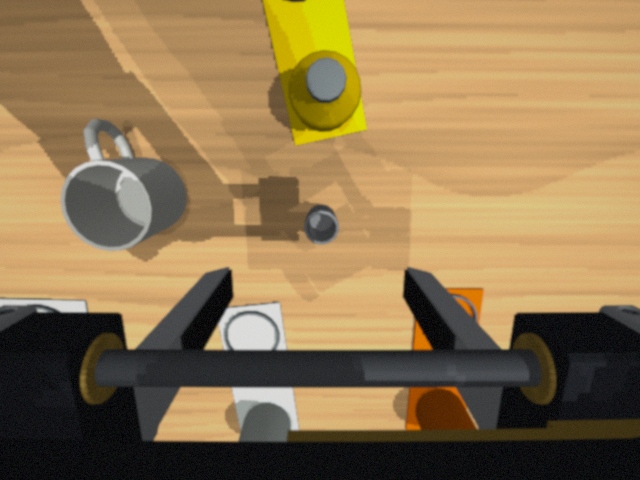

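>>> step_arm([
  {"dx": 0.026, "dy": 0.039, "dz": 0.25, "rx": 0, "ry": 0, "rz": 0, "claw": 0},
  {"dx": 0, "dy": 0, "dz": 0.4, "rx": 0, "ry": 0, "rz": 0, "claw": 0},
  {"dx": 0, "dy": 0, "dz": 0.4, "rx": 0, "ry": 0, "rz": 0, "claw": 0.2},
  {"dx": 0, "dy": 0, "dz": 0.35, "rx": 0, "ry": 0, "rz": 0, "claw": 0.2},
  {"dx": 0, "dy": 0, "dz": 0.24, "rx": 0, "ry": 0, "rz": 0, "claw": 0.2},
  {"dx": 0, "dy": 0, "dz": 0, "rx": 0, "ry": 0, "rz": 0, "claw": 0.4},
  {"dx": 0, "dy": 0, "dz": 0, "rx": 0, "ry": 0, "rz": 0, "claw": 0.6},
  {"dx": 0, "dy": 0, "dz": 0, "rx": 0, "ry": 0, "rz": 0, "claw": 0.8},
  {"dx": 0, "dy": 0, "dz": 0, "rx": 0, "ry": 0, "rz": 0, "claw": 0.8},
  {"dx": 0, "dy": 0, "dz": 0, "rx": 0, "ry": 0, "rz": 0, "claw": 0.8},
], grip_force=12)

```text
time_s: 14.65
ee_pos: [0.4704, 0.3293, 0.0358]
eef_rot: [3.141, 0.001, -3.141]
force: [0.9, -0.4, -0.1]
grip_width: 0.0389
grip_force: 0.0
```

>>> step_arm([
  {"dx": 0, "dy": 0, "dz": 0, "rx": 0, "ry": 0, "rz": 0, "claw": 0.8},
  {"dx": 0, "dy": 0, "dz": 0, "rx": 0, "ry": 0, "rz": 0, "claw": 0.8},
  {"dx": 0, "dy": 0, "dz": 0, "rx": 0, "ry": 0, "rz": 0, "claw": 0.8},
])

```text
time_s: 14.95
ee_pos: [0.4703, 0.3292, 0.0353]
eef_rot: [3.141, 0.001, -3.141]
force: [-0.0, -1.5, 5.8]
grip_width: 0.033
grip_force: 12.0
```

>>> step_arm([
  {"dx": 0, "dy": 0, "dz": -0.2, "rx": 0, "ry": 0, "rz": 0, "claw": 0.8},
  {"dx": 0, "dy": 0, "dz": -0.35, "rx": 0, "ry": 0, "rz": 0, "claw": 0.8},
  {"dx": -0.1, "dy": -0.06, "dz": -0.25, "rx": 0, "ry": 0, "rz": 0, "claw": 0.8},
  {"dx": -0.3, "dy": -0.18, "dz": 0, "rx": 0, "ry": 0, "rz": 0, "claw": 0.8},
  {"dx": -0.35, "dy": -0.21, "dz": 0, "rx": 0, "ry": 0, "rz": 0, "claw": 0.8},
  {"dx": -0.35, "dy": -0.21, "dz": 0, "rx": 0, "ry": 0, "rz": 0, "claw": 0.8},
  {"dx": -0.275, "dy": -0.149, "dz": 0, "rx": 0, "ry": 0, "rz": 0, "claw": 0.8},
  {"dx": 0, "dy": 0, "dz": 0, "rx": 0, "ry": 0, "rz": 0, "claw": 0.8},
  {"dx": 0, "dy": 0, "dz": 0, "rx": 0, "ry": 0, "rz": 0, "claw": 0.8},
])

```text
time_s: 15.85
ee_pos: [0.6074, 0.248, 0.1141]
eef_rot: [-3.141, -0.001, 3.141]
force: [0.3, -0.1, -1.1]
grip_width: 0.0331
grip_force: 12.0
```

```bash
python3 -c "
from h import *
c=wrist('w6'); a=.0295; p=[.6078,.2483]; print(uv(c,[[*p,.01],[p[0]-a,p[1],.01],[p[0],p[1]+a,.01],[p[0],p[1]-a,.01],[*p,.127]]))"
```

```text
15.85 [0.6074 0.248  0.1141] [-3.141e+00 -1.000e-03  3.141e+00] cam [0.536 0.248 0.277] axis [ 0.25 -0.   -0.97]
[[318. 241.]
 [318. 204.]
 [355. 241.]
 [281. 241.]
 [318. 305.]]
```

View pics/w6.png

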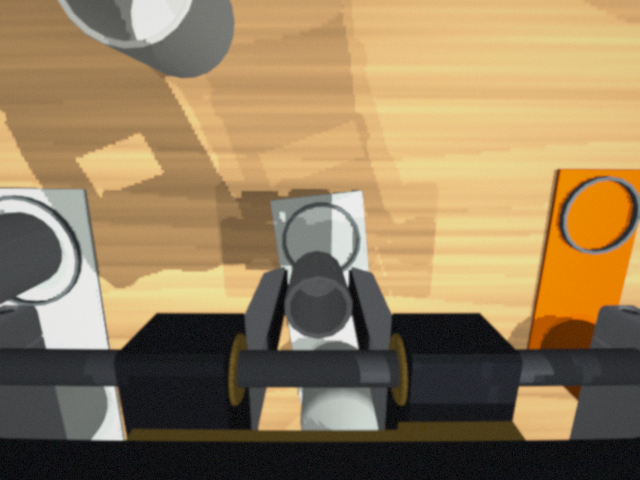

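>>> step_arm([
  {"dx": 0, "dy": 0.02, "dz": 0.2, "rx": 0, "ry": 0, "rz": 0, "claw": 0.8},
  {"dx": 0, "dy": 0, "dz": 0.25, "rx": 0, "ry": 0, "rz": 0, "claw": 0.8},
  {"dx": 0, "dy": 0, "dz": 0.15, "rx": 0, "ry": 0, "rz": 0, "claw": 0.8},
  {"dx": 0, "dy": 0, "dz": 0.08, "rx": 0, "ry": 0, "rz": 0, "claw": 0.8},
  {"dx": 0, "dy": 0, "dz": 0.04, "rx": 0, "ry": 0, "rz": 0, "claw": 0.8},
  {"dx": 0, "dy": 0, "dz": 0.02, "rx": 0, "ry": 0, "rz": 0, "claw": 0.8},
  {"dx": 0, "dy": 0, "dz": 0.01, "rx": 0, "ry": 0, "rz": 0, "claw": 0.8},
  {"dx": 0, "dy": 0, "dz": 0, "rx": 0, "ry": 0, "rz": 0, "claw": 0.8},
  {"dx": 0, "dy": 0, "dz": 0, "rx": 0, "ry": 0, "rz": 0, "claw": 0.8},
])

```text
time_s: 16.8
ee_pos: [0.6077, 0.2504, 0.0403]
eef_rot: [3.141, 0.001, -3.141]
force: [-0.5, 0.1, 0.5]
grip_width: 0.0332
grip_force: 12.0
```

>>> step_arm([
  {"dx": 0, "dy": 0, "dz": 0.01, "rx": 0, "ry": 0, "rz": 0, "claw": 0.8},
  {"dx": 0, "dy": 0, "dz": 0.01, "rx": 0, "ry": 0, "rz": 0, "claw": 0.8},
  {"dx": 0, "dy": 0, "dz": 0, "rx": 0, "ry": 0, "rz": 0, "claw": 0.8},
])

```text
time_s: 17.1
ee_pos: [0.6081, 0.2501, 0.0391]
eef_rot: [3.142, 0.002, -3.141]
force: [-1.6, -3.5, 9.7]
grip_width: 0.0329
grip_force: 12.0
```

>>> step_arm([
  {"dx": 0, "dy": 0, "dz": 0, "rx": 0, "ry": 0, "rz": 0, "claw": 0.5},
  {"dx": 0, "dy": 0, "dz": 0, "rx": 0, "ry": 0, "rz": 0, "claw": 0.2},
  {"dx": 0, "dy": 0, "dz": 0, "rx": 0, "ry": 0, "rz": 0, "claw": 0},
  {"dx": 0, "dy": 0, "dz": 0, "rx": 0, "ry": 0, "rz": 0, "claw": 0},
  {"dx": 0, "dy": 0, "dz": -0.2, "rx": 0, "ry": 0, "rz": 0, "claw": 0},
  {"dx": 0, "dy": 0, "dz": -0.4, "rx": 0, "ry": 0, "rz": 0, "claw": 0},
  {"dx": 0, "dy": 0, "dz": -0.45, "rx": 0, "ry": 0, "rz": 0, "claw": 0},
  {"dx": 0, "dy": 0, "dz": -0.45, "rx": 0, "ry": 0, "rz": 0, "claw": 0},
  {"dx": 0, "dy": 0, "dz": -0.45, "rx": 0, "ry": 0, "rz": 0, "claw": 0},
  {"dx": 0, "dy": -0.2, "dz": -0.35, "rx": 0, "ry": 0, "rz": 0, "claw": 0},
])

```text
time_s: 18.1
ee_pos: [0.6073, 0.2317, 0.2706]
eef_rot: [3.141, 0.002, -3.139]
force: [0.7, -0.2, -0.2]
grip_width: 0.0938
grip_force: 0.0
```

>>> step_arm([
  {"dx": 0, "dy": -0.4, "dz": 0, "rx": 0, "ry": 0, "rz": 0, "claw": 0},
  {"dx": 0, "dy": -0.4, "dz": 0, "rx": 0, "ry": 0, "rz": 0, "claw": 0},
  {"dx": 0, "dy": -0.4, "dz": 0, "rx": 0, "ry": 0, "rz": 0, "claw": 0},
  {"dx": 0, "dy": -0.4, "dz": 0, "rx": 0, "ry": 0, "rz": 0, "claw": 0},
  {"dx": 0, "dy": -0.4, "dz": 0, "rx": 0, "ry": 0, "rz": 0, "claw": 0},
  {"dx": 0, "dy": -0.3, "dz": 0, "rx": 0, "ry": 0, "rz": 0, "claw": 0},
  {"dx": 0, "dy": 0, "dz": 0, "rx": 0, "ry": 0, "rz": 0, "claw": 0},
  {"dx": 0, "dy": 0, "dz": 0, "rx": 0, "ry": 0, "rz": 0, "claw": 0},
])

```text
time_s: 18.9
ee_pos: [0.6077, 0.0002, 0.2677]
eef_rot: [3.141, -0.0, 3.141]
force: [-0.2, 0.8, 0.8]
grip_width: 0.0939
grip_force: 0.0
```

```bash
python3 - <<'E'
from h import *
c=wrist('w7'); im=c["img"][:,:,::-1].copy(); a=np.linspace(0,2*np.pi,40)
for p,r,z in (((.6164,.006),.045,.01),((.6027,-.2997),.037,.01),((.6078,.2505),.0295,.01),((.6161,.0063),.032,.074),((.6032,-.301),.024,.06),((.6081,.2501),.0165,.05)):
    cv2.polylines(im,[uv(c,np.c_[p[0]+r*np.cos(a),p[1]+r*np.sin(a),0*a+z]).astype(int).reshape(-1,1,2)],True,(0,0,255),1)
cv2.imwrite("pics/w7o.png",cv2.resize(im[:300],None,fx=1.25,fy=1.25))
E
```

```text
18.9 [6.077e-01 2.000e-04 2.677e-01] [ 3.141 -0.     3.141] cam [0.537 0.001 0.431] axis [ 0.25  0.   -0.97]
```

View pics/w7o.png

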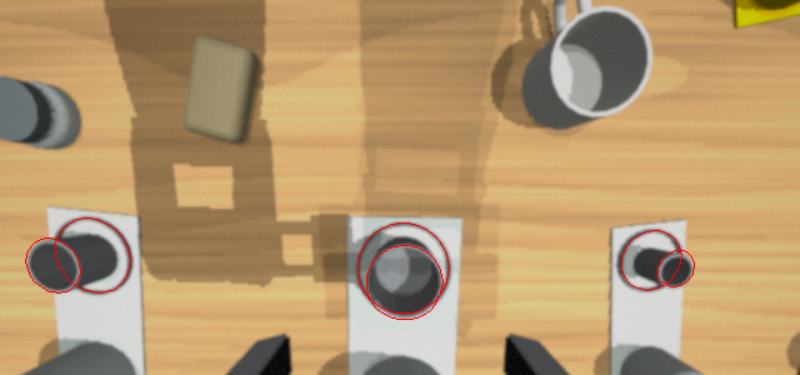

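The overlay shows all three cups upright in their own dishes. The rims match the predicted centres within about 2 mm, and the mug, jar and soap have not moved. Handing in.

```bash
python3 -c "
from station import hand_in; print(hand_in())"
```

```text
the job is handed in; nothing more can be done
None
```

All three cups are standing in their own dishes and the job is handed in; my last wrist picture showed each within about 2 mm of where I placed it, the bystanders looked unmoved, and the hand-in returned no verdict.

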